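Release the air tube from the push-fit fitting

ROBOT

A 7-joint arm with a two-finger parallel gripper is mounted at the origin on the work surface. World frame = base frame: x ahead of the robot, y to its left, z up, the work surface at z = 0. Lengths are in m, angles in rad, forces in N, time in s.
With the tool pointing down it reaches from about 0.4 to 0.85 m from the base axis. Payload 10.4 kg.
Tool frame: the origin (TCP) lies midway between the tips of the shut fingers; the grasp point (between the pads) lies 19 mm behind it; z points along the fingers, y is the direction in which the jaws open and shut (so a half turn about z gives the same grasp; the last joint's range is limited). The gripper opens to 87 mm and grips with 3 to 60 N. Pads are 19 mm wide; open, the fingers measure 117 mm over their backs; the gripper's body (75 mm by 190 mm) begins 51 mm behind the grasp point.
Start: joints at [-1.186, 0.332, -0.065, 1.46, 0.022, 1.35, -0.088], TCP at [0.248, 0.574, 0.223] pointing down, gripper open.
Joint ranges: [-2.6, 2.6], [-0.5, 2.12], [-1.47, 1.34], [0.16, 2.42], [-1.27, 4.41], [0.06, 2.06], [-2.6, 2.6]. Speed limits (rad/s): [2.22, 2.22, 2.79, 2.79, 3.14, 3.14, 3.14].

INTERFACE

Orientations are given as a unit quaternion [x, y, z, w].
In Python, from bench import r gives the robot as it stands.
- The arm moves only by the tool step_arm, never from a script. Its argument "increments" is a list of rows, each a list of 2 entries, a list of its own where there are three numbers: the shift along the tool's x, y, z in m, then the turn, a rotation vector about the tool's x, y, z in rad. A call has 1 to 5 rows; each row is the pose to reach, as a shift and turn from the pose measured when the call began, along the tool's axes at that moment; what a row does not reach only later rows make up. A row lasts 1/10 s, in which the tool goes at most 50 mm and 8.59 degrees, less where a joint would pass 70% of its speed; a pose out of reach is approached as far as the arm can. A call with a gripper value outside its range is refused whole. "hand" is the closure, from -1 (fully open) to 1 (shut), so that 0 is half open, set as the call begins (left out, the last holds). The fingers move at their own pace and stop on an object; "grip_force" is the grip in N (left out, the last holds). Time passes only in rows, so rows that repeat a pose let the fingers close. It gives the time, the measured TCP pose, the force and the opening at its end, in the units of the state.
- r.read_state(): the state, without advancing time (a new reading comes with each control period).
- r.camera(name): name is "side" or "top"; returns a dict with "pixels" (480x640x3 uint8, blue, green, red), "camera_matrix" (3x3 intrinsics, pixels), "extrinsics" (4x4, takes a point from camera to world coordinates). Camera axes: x right, y up, looking along -z (the intrinsics and any distortion apply to the point x, -y, -z); pixel columns grow to the right and rows downward; lengths in m; the calibration is good to about 2 mm. A picture is of the moment at which its call begins. There is no depth.
- r.close_job(): hands the job in, once; it reports no verdict.
The state is a dict: "time": time; "joint_positions": joint angles; "joint_vel": joint speeds; "joint_torque": joint torques, N m; "ee_pos": TCP position; "eef_rot": TCP orientation; "ft_force": force on the tool from outside, world axes, zero at the start; "torque": the same for the moment, N m; "width": finger opening in m.
Only numpy, scipy, OpenCV 4.12 (cv2) and the standard library are available. Lean on these libraries where they do the work, as an engineer would, in place of code of your own. Each camera call takes 0.05 s, during which the arm holds its last target.

TASK

On the packing bench, take the rigid air tube out of the push-fit fitting on the grey air block: gently press the fitting's release ring down with the fingertips and, before it can spring back, draw the tube up and out, without wrenching at a tube that is still held. Stand the tube tail down, fully home and upright, in the empty holder and let go; put it down gently and leave the spare tube and the other things on the bench where they are.

Things in the scene. Friction and masses are not known exactly. Their poses are not given: they have to be found in the camera images.
- airblock: Grey bench air block, fixed, 70 x 110 mm, top face 52 mm above the table; origin at the centre of its underside, z up, long side along its y. The push-fit fitting rises from the centre of its top. A low brass plug (up to 59 mm high) stands on the top 40 mm along +y; a gauge is on its -x face.
- boss (a point): Centre of the fitting's dark boss (38 mm diameter) at its upper rim, 60 mm above the table. Over it, round the tube, is the black release ring: flat, 44 mm outside, 27 mm inside diameter, 4 mm thick. How proud it stands differs from start to start and is not measured: its upper face rests 78 to 92 mm above the table. Fingertips on both sides of the tube can press it while they pinch the tube.
- bore (a point): Centre of the floor of the fitting's bore, 10 mm above the table, where the tube's tail end stands. The sprung ring sinks 7 mm under the fingertips (4 N at first, about 12 N when down), then a hard stop. The catch inside lets go when it is about 4 mm down; press 5 to 6. Let go too soon it springs back over the tube's bead. Kept down while the tube rises 4 mm, it only drags, up to 10 N, till the bead is past.
- ring_hinge (a point): Middle of the ring's hinge pin, 25 mm from the tube's axis along the block's +x, 82 mm above the table; the pin runs along the block's y. The pressed ring tips about it, so its far (-x) side sinks most. Two hinge lugs, 6 mm wide, stand 16 mm either side of this point, up to 87 mm high; fingers that close along the block's y clear them.
- tube: Rigid steel air tube in the fitting: 16 mm diameter, 112 mm long, 0.12 kg, upright; origin at the centre of its lower (tail) end, z up along the tube. A bead (collar) of 23 mm diameter, 4 mm thick, begins 30 mm above the tail end; the tail's foot is chamfered. At the start the tail end is 10 mm above the table and 30 to 44 mm of tube show above the ring; it has 0.5 mm play and may lean a little.
- holder: The empty tube holder: a grey plastic block 60 x 60 mm (its foot 76 mm along y), 45 mm high, fixed to the table, with one 20 mm hole 36 mm deep in the middle of its top, chamfered by 2 mm; origin at the centre of its underside. A tube stands in it tail down with the bead resting on the top, its tail end then 15 mm above the table.
- holder_mouth (a point): centre of the empty holder's hole at its top face, 45 mm above the table
- full_holder: A holder just like the empty one, but a spare tube stands in it; origin at the centre of its underside
- spare: The spare tube, 16 mm in diameter and 90 mm long with the same bead, standing in the full holder; origin at the centre of its tail end. To be left there.
- tape_roll: Bystander: roll of clear packing tape standing on its flat side, 100 mm outside, 48 mm high; origin at the centre of its underside
- stamp: Bystander: wooden hand stamp, 40 mm foot, 70 mm high; origin at the centre of its underside
- marker: Bystander: fat marker pen lying down, 130 mm long, 17 mm thick; origin at the centre of its underside
- small_parcel: Bystander: brown carton 100 x 170 x 70 mm; origin at the centre of its underside
- stapler: Bystander: desk stapler 140 x 36 x 48 mm; origin at the centre of its underside
- mug: Bystander: white mug, 76 mm wide, 90 mm high; origin at the centre of its underside
Things that resemble listed ones, but are neither listed nor needed, are in the scene too. Leave any blue look-alike of the tube alone. What is shaped like the holder but pink is not meant.

How it is judged:
By the outcome, as a careful person would: the job done as asked, in the order asked, and still so for the second after the job is handed in, with the robot touching nothing.
It also fails if it takes over 45 s, if anything falls off the work surface, if the arm or the gripper's body presses on something with over 40 N, if the wrist force passes 120 N, or if a joint passes its speed limit or range.

## Working session

There is one attempt and no reset: what is moved stays moved. The work goes in short steps, Python scripts to look and compute and a tool call to move; the robot and the scene stay as the last step left them, time stands still between calls to the robot, and variables do not carry over. Pictures are saved under pics/ and viewed, and the job is handed in when it is done.

Besides the shell and the picture viewer there is one more tool, called after "Call:" by a JSON object that holds its "method" and its "body". step_arm: Moves the arm, as the interface text tells. Its arguments: {"type":"object","properties":{"increments":{"type":"array"},"hand":{"type":"number"},"grip_force":{"type":"number"}},"required":["increments"]}

```bash
ls; mkdir -p pics
python3 - <<'E'
from bench import r
import cv2,numpy as np
s=r.read_state();print({k:np.round(v,4).tolist() for k,v in s.items()})
for n in("side","top"):
    c=r.camera(n);cv2.imwrite(f"pics/{n}0.png",c["pixels"]);np.savez(f"{n}0.npz",**c)
    print(n,c["camera_matrix"].tolist(),np.round(c["extrinsics"],4).tolist(),c.keys())
E
```

```text
pics
{'time': 0.0, 'joint_positions': [-1.1856, 0.3329, -0.0647, 1.4609, 0.0216, 1.3499, -0.0885], 'joint_vel': [0.0002, 0.0007, 0.0003, -0.0013, 0.0004, 0.0001, 0.0002], 'joint_torque': [0.0015, -62.3247, 0.0256, -38.9892, -0.0612, 0.0396, 0.0001], 'ee_pos': [0.2477, 0.5734, 0.2217], 'eef_rot': [0.2025, 0.9793, -0.0007, -0.0001], 'ft_force': [0.3666, 0.3029, -0.2438], 'torque': [-0.0337, -0.0563, 0.0149], 'width': 0.0873}
side [[459.44111069739233, 0.0, 316.83156190594934], [0.0, 459.44111069739233, 242.95919676528203], [0.0, 0.0, 1.0]] [[0.8031, 0.3575, -0.4767, 0.1048], [-0.5956, 0.4588, -0.6594, -0.6381], [-0.017, 0.8135, 0.5814, 0.6197], [0.0, 0.0, 0.0, 1.0]] dict_keys(['pixels', 'camera_matrix', 'extrinsics'])
top [[593.6378834323942, 0.0, 318.0984528720795], [0.0, 593.6378834323942, 233.2319708993041], [0.0, 0.0, 1.0]] [[-0.0427, 0.9782, -0.2032, 0.3161], [-0.9991, -0.0416, 0.0099, -0.006], [0.0012, 0.2034, 0.9791, 1.1728], [0.0, 0.0, 0.0, 1.0]] dict_keys(['pixels', 'camera_matrix', 'extrinsics'])
```

View pics/side0.png

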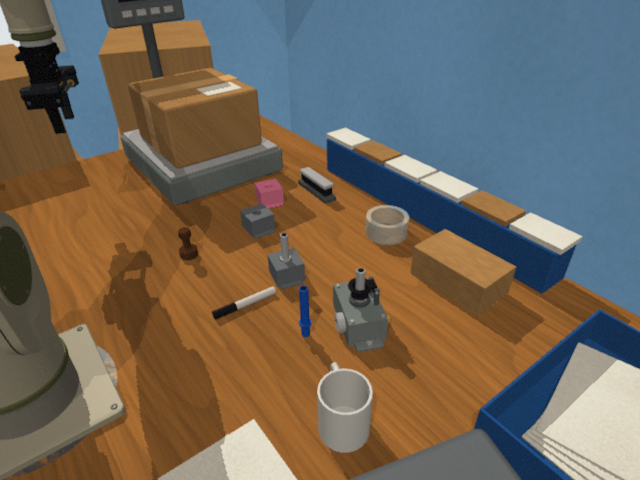

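View pics/top0.png

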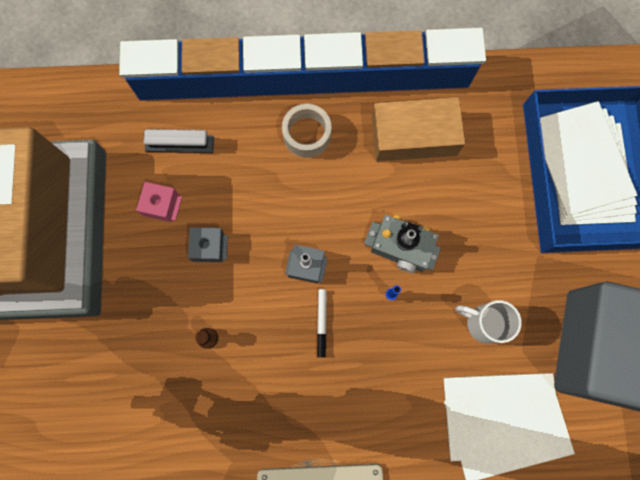

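Candidates for the tube: steel tube in the air block (top 410,236; side 360,275), the spare in the full holder (top 306,260; side 284,245) and the blue look-alike (top 393,292; side 305,310). Candidates for the holder: the grey empty one (top 207,244; side 258,220), the pink one (157,200) and the full one. By the description I choose the tube in the air block and the grey empty holder. Next is a close crop to check.

Run:
```python
import cv2,numpy as np
t=cv2.imread("pics/top0.png");s=cv2.imread("pics/side0.png")
f=lambda im,x,y,w,h,k:cv2.resize(im[y:y+h,x:x+w],None,fx=k,fy=k,interpolation=cv2.INTER_CUBIC)
a=f(t,360,205,90,75,4);b=f(s,322,255,90,100,4)
d=f(t,180,220,55,50,5.45)
e=f(s,235,195,60,50,5.45)
cv2.imwrite("pics/c1.png",np.hstack([f(t,360,200,90,100,4),b]))
cv2.imwrite("pics/c2.png",np.hstack([f(t,177,215,60,60,6),f(s,230,190,60,60,6)]))
```

```text
(no output)
```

View pics/c1.png

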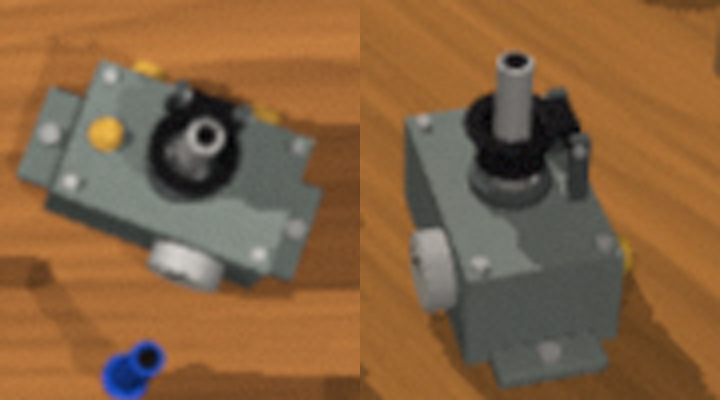

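View pics/c2.png

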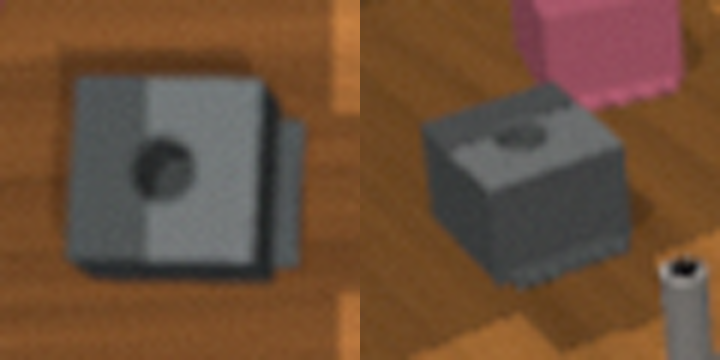

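The crop shows the steel tube standing in the black ring on the grey block: tube mouth at top (411,234) and side (361,270.5), the brass plug on the image-left side (block +y), the gauge toward the robot. The empty holder's hole is at top (204,243) and side (257,213).

```bash
cat > h.py <<'E'
import cv2,numpy as np
from scipy.spatial.transform import Rotation as R
def load(n,tag="0"):
    d=np.load(f"{n}{tag}.npz");return d["pixels"],d["camera_matrix"],d["extrinsics"]
def ray(cam,u,v):
    _,K,E=cam
    d=np.array([(u-K[0,2])/K[0,0],-(v-K[1,2])/K[1,1],-1.])
    return E[:3,3],E[:3,:3]@d
def onz(cam,u,v,z):
    o,d=ray(cam,u,v);return o+d*(z-o[2])/d[2]
def tri(c1,p1,c2,p2):
    o1,d1=ray(c1,*p1);o2,d2=ray(c2,*p2)
    t=np.linalg.lstsq(np.c_[d1,-d2],o2-o1,rcond=None)[0]
    a=o1+t[0]*d1;b=o2+t[1]*d2
    return (a+b)/2,np.linalg.norm(a-b)
def proj(cam,p):
    _,K,E=cam;q=E[:3,:3].T@(np.asarray(p)-E[:3,3]);return [K[0,2]+K[0,0]*q[0]/-q[2],K[1,2]-K[1,1]*q[1]/-q[2]]
def dark(cam,box,th):
    x,y,w,h=box;g=cam[0][y:y+h,x:x+w].max(2)
    n,l,st,c=cv2.connectedComponentsWithStats((g<th).astype(np.uint8))
    return [(np.round(c[i]+[x,y],2).tolist(),st[i].tolist()) for i in range(1,n) if st[i,4]>3]
E
python3 - <<'E'
from h import *
T=load("top");S=load("side")
print(dark(T,(404,228,14,13),60));print(dark(S,(354,266,14,9),60))
print("hole",dark(T,(190,228,30,30),75),dark(S,(245,205,25,15),75))
print("ring",dark(T,(385,215,45,45),50))
t0=(411.3,233.6);s0=(360.8,270.5)
print("tubetop",tri(T,t0,S,s0),onz(T,*t0,.122),onz(S,*s0,.122))
sc=[(111,75),(71,181),(302,146),(259,255)]
P=[onz(T,360+a/4,200+b/4,.053) for a,b in sc];P=np.array(P);print(P,P.mean(0))
print("plug",onz(T,360+106/4,200+134/4,.059))
print("holder",onz(T,177+163/6,215+170/6,.045),onz(S,230+522/6-60,190+137/6,.045))
for c in [(77,76),(265,80),(257,264),(68,260)]: print(onz(T,177+c[0]/6,215+c[1]/6,.045))
E
```

```text
[([412.12, 232.54], [0, 0, 14, 13, 65]), ([411.15, 233.46], [6, 4, 4, 4, 13])]
[([360.73, 269.82], [5, 3, 5, 3, 11])]
hole [([203.14, 242.51], [8, 10, 11, 10, 86])] [([256.0, 212.21], [7, 6, 9, 3, 19]), ([265.57, 218.17], [15, 11, 10, 4, 23]), ([246.0, 218.43], [0, 12, 4, 3, 7])]
ring [([408.55, 235.82], [12, 8, 23, 26, 286]), ([411.0, 233.2], [25, 17, 3, 4, 10])]
tubetop (array([ 0.52569056, -0.18460378,  0.12112929]), np.float64(0.0017916459164223958)) [ 0.52630671 -0.18493691  0.122     ] [ 0.52402254 -0.18515735  0.122     ]
[[ 0.57135199 -0.15330347  0.053     ]
 [ 0.52007021 -0.13065648  0.053     ]
 [ 0.5324468  -0.24280994  0.053     ]
 [ 0.48045225 -0.21793238  0.053     ]] [ 0.52608031 -0.18617557  0.053     ]
plug [ 0.5411252  -0.14818916  0.059     ]
holder [0.53954488 0.20349159 0.045     ] [0.53715521 0.20030761 0.045     ]
[0.57174089 0.23120243 0.045     ]
[0.56783032 0.17038418 0.045     ]
[0.50758785 0.17351964 0.045     ]
[0.51146047 0.2340114  0.045     ]
```

```bash
cat >> h.py <<'E'
def rel(p,yaw=None,Rm=None):
    "shift+turn in tool axes from present pose to world p with tool-down, tool y along +-(cos,sin)yaw"
    from bench import r
    s=r.read_state();q=R.from_quat(s["eef_rot"]);A=q.as_matrix()
    out=A.T@(np.asarray(p)-s["ee_pos"])
    print("t",s["time"],"pos",np.round(s["ee_pos"],4),"q",np.round(s["eef_rot"],4),"w",round(s["width"],4),"F",np.round(s["ft_force"],2))
    print("shift",np.round(out,4))
    if yaw is not None:
        for sg in(1,-1):
            y=sg*np.array([np.cos(yaw),np.sin(yaw),0]);z=np.array([0,0,-1.]);x=np.cross(y,z)
            print("turn",np.round((q.inv()*R.from_matrix(np.c_[x,y,z])).as_rotvec(),4))
E
python3 - <<'E'
from h import *
T=load("top");S=load("side")
print("scale edge",onz(T,60,318,.05),onz(T,100,310,.0),onz(T,105,145,.05))
print("box",onz(T,28,290,.25),onz(T,70,160,.25),tri(T,(28,290),S,(190,160)))
rel([.5255,-.185,.2],np.arctan2(.916,.40))
from bench import r
print(R.from_quat(r.read_state()["eef_rot"]).as_matrix().round(3))
E
```

```text
scale edge [0.40743777 0.47310174 0.05      ] [0.42378914 0.4166997  0.        ] [0.74648448 0.39916941 0.05      ]
box [0.4366158  0.43944079 0.25      ] [0.64642077 0.38313748 0.25      ] (array([0.48274568, 0.51171769, 0.08022027]), np.float64(0.05159163396721769))
t 0.1 pos [0.2477 0.5735 0.2219] q [ 2.025e-01  9.793e-01 -6.000e-04 -1.000e-04] w 0.0868 F [ 1.21  0.22 -1.16]
shift [-0.5558 -0.5861  0.0226]
turn [-0.0012  0.0001  0.004 ]
turn [-1.0000e-04 -1.9000e-03 -3.1376e+00]
[[-0.918  0.397 -0.   ]
 [ 0.397  0.918 -0.001]
 [-0.    -0.001 -1.   ]]
```

Call:
{"method": "step_arm", "body": {"increments": [[[-0.03,-0.032,0],[0,0,0]],[[-0.064,-0.068,0],[0,0,0]],[[-0.098,-0.104,0],[0,0,0]],[[-0.132,-0.14,0],[0,0,0]],[[-0.166,-0.176,0],[0,0,0]]], "hand": 0.42}}

```text
time: 0.6
ee_pos: [0.3306, 0.3439, 0.2218]
eef_rot: [0.203, 0.979, -0.001, -0.0]
ft_force: [0.9, -0.6, -0.1]
width: 0.0549
```

Call:
{"method": "step_arm", "body": {"increments": [[[-0.034,-0.036,0],[0,0,0]],[[-0.068,-0.072,0],[0,0,0]],[[-0.102,-0.108,0],[0,0,0]],[[-0.136,-0.144,0],[0,0,0]],[[-0.17,-0.18,0],[0,0,0]]]}}

```text
time: 1.1
ee_pos: [0.4154, 0.1091, 0.222]
eef_rot: [0.202, 0.979, -0.001, -0.0]
ft_force: [1.0, 1.2, 0.0]
width: 0.0262
```

Call:
{"method": "step_arm", "body": {"increments": [[[-0.034,-0.036,0],[0,0,0]],[[-0.068,-0.072,0],[0,0,0]],[[-0.102,-0.108,0],[0,0,0]],[[-0.136,-0.144,0],[0,0,0]],[[-0.15,-0.16,0],[0,0,0]]]}}

```text
time: 1.6
ee_pos: [0.4898, -0.102, 0.2222]
eef_rot: [0.205, 0.979, -0.001, 0.0]
ft_force: [-0.8, 0.3, 0.6]
width: 0.0251
```

Run:
```python
from h import *
rel([.5255,-.185,.15],np.arctan2(.916,.40))
```

```text
t 1.6 pos [ 0.4898 -0.102   0.2222] q [ 2.048e-01  9.788e-01 -1.200e-03  1.000e-04] w 0.0251 F [-0.84  0.32  0.64]
shift [-0.0659 -0.0615  0.0724]
turn [-0.0023  0.0008 -0.0008]
turn [1.2000e-03 3.7000e-03 3.1408e+00]
```

Call:
{"method": "step_arm", "body": {"increments": [[[-0.035,-0.032,0.01],[0,0,0]],[[-0.055,-0.052,0.035],[0,0,0]],[[-0.066,-0.0615,0.06],[-0.002,0.001,0]],[[-0.066,-0.0615,0.072],[-0.002,0.001,0]],[[-0.066,-0.0615,0.072],[-0.002,0.001,0]]]}}

```text
time: 2.1
ee_pos: [0.5244, -0.1842, 0.1487]
eef_rot: [0.205, 0.979, -0.0, -0.002]
ft_force: [0.4, 0.9, -0.3]
width: 0.0251
```

Run:
```python
from h import *
from bench import r
rel([.5255,-.185,.11],np.arctan2(.916,.40))
for n in("side","top"):
    c=r.camera(n);np.savez(f"{n}1.npz",**c)
T=load("top","1");S=load("side","1")
f=lambda im,x,y,w,h,k:cv2.resize(im[y:y+h,x:x+w],None,fx=k,fy=k,interpolation=cv2.INTER_CUBIC)
cv2.imwrite("pics/d1.png",np.hstack([f(T[0],360,185,90,100,4),f(S[0],310,225,90,100,4)]))
```

```text
t 2.1 pos [ 0.5244 -0.1842  0.1487] q [ 2.049e-01  9.788e-01 -3.000e-04 -2.000e-03] w 0.0251 F [ 0.36  0.86 -0.29]
shift [-0.0015 -0.0002  0.0387]
turn [-0.0015 -0.0038 -0.0011]
turn [-6.0000e-03  2.4000e-03  3.1405e+00]
```

View pics/d1.png

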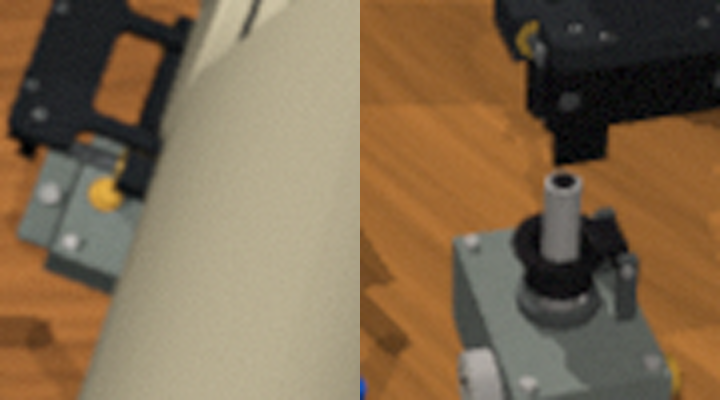

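The side view shows the near fingertip (side 455,265 in crop coordinates) squarely over the tube mouth (360,270). The top view is hidden by the arm. I'll descend around the tube to just above the highest possible ring.

Call:
{"method": "step_arm", "body": {"increments": [[[-0.0015,0,0.01],[-0.001,-0.003,0]],[[-0.0015,0,0.022],[-0.001,-0.003,0]],[[-0.0015,0,0.034],[-0.001,-0.003,0]],[[-0.0015,0,0.046],[-0.001,-0.003,0]],[[-0.0015,0,0.05],[-0.001,-0.003,0]]]}}

```text
time: 2.7
ee_pos: [0.5263, -0.1842, 0.0992]
eef_rot: [0.204, 0.979, 0.0, 0.0]
ft_force: [1.1, -0.2, 0.3]
width: 0.025
```

Run:
```python
from h import *
from bench import r
rel([.5255,-.185,.09],np.arctan2(.916,.40))
for n in("side",):
    c=r.camera(n);np.savez(f"{n}2.npz",**c)
S=load("side","2")
f=lambda im,x,y,w,h,k:cv2.resize(im[y:y+h,x:x+w],None,fx=k,fy=k,interpolation=cv2.INTER_CUBIC)
cv2.imwrite("pics/d2.png",f(S[0],310,225,90,100,6))
```

```text
t 2.7 pos [ 0.5263 -0.1842  0.0992] q [2.042e-01 9.789e-01 2.000e-04 4.000e-04] w 0.025 F [ 1.07 -0.18  0.26]
shift [ 0.0004 -0.0011  0.0092]
turn [0.0006 0.0006 0.0004]
turn [-1.0000e-03  9.0000e-04 -3.1412e+00]
```

View pics/d2.png

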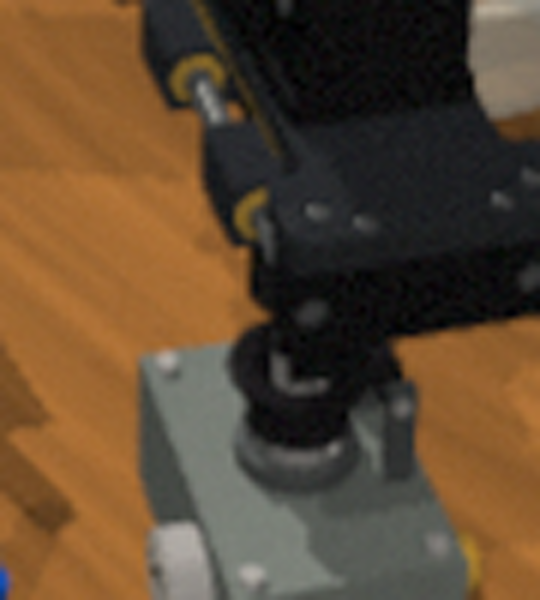

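The view shows the fingers straddling the tube just above the ring (crop 290,370). Now I feel for the ring in small steps.

Call:
{"method": "step_arm", "body": {"increments": [[[0,-0.001,0.003],[0,0,0]],[[0,-0.001,0.006],[0,0,0]],[[0,-0.001,0.006],[0,0,0]]]}}

```text
time: 3.05
ee_pos: [0.5258, -0.1852, 0.0931]
eef_rot: [0.204, 0.979, 0.0, 0.0]
ft_force: [-1.6, 0.1, 0.5]
width: 0.0251
```

Call:
{"method": "step_arm", "body": {"increments": [[[0,0,0.002],[0,0,0]],[[0,0,0.002],[0,0,0]]]}}

```text
time: 3.25
ee_pos: [0.5258, -0.1852, 0.0911]
eef_rot: [0.204, 0.979, 0.0, 0.0]
ft_force: [-0.6, -0.7, 0.4]
width: 0.0252
```

Call:
{"method": "step_arm", "body": {"increments": [[[0,0,0.002],[0,0,0]],[[0,0,0.002],[0,0,0]]]}}

```text
time: 3.45
ee_pos: [0.526, -0.1852, 0.0894]
eef_rot: [0.204, 0.979, 0.0, 0.0]
ft_force: [-1.5, 0.4, 5.8]
width: 0.0252
```

Call:
{"method": "step_arm", "body": {"increments": [[[0,0,0.0015],[0,0,0]],[[0,0,0.0015],[0,0,0]]]}}

```text
time: 3.65
ee_pos: [0.5258, -0.1851, 0.0882]
eef_rot: [0.204, 0.979, 0.001, 0.0]
ft_force: [-4.8, 2.8, 8.3]
width: 0.025
```

Call:
{"method": "step_arm", "body": {"increments": [[[0,0,0.0015],[0,0,0]],[[0,0,0.0015],[0,0,0]]]}}

```text
time: 3.85
ee_pos: [0.5255, -0.185, 0.0873]
eef_rot: [0.204, 0.979, 0.001, -0.0]
ft_force: [-5.2, 1.8, 8.9]
width: 0.0249
```

Call:
{"method": "step_arm", "body": {"increments": [[[0,0,0.002],[0,0,0]],[[0,0,0.002],[0,0,0]]]}}

```text
time: 4.05
ee_pos: [0.5252, -0.1849, 0.0859]
eef_rot: [0.204, 0.979, 0.001, -0.001]
ft_force: [-5.9, 2.4, 11.1]
width: 0.0255
```

Run:
```python
from h import *
from bench import r
rel([.5255,-.185,.085],np.arctan2(.916,.40))
c=r.camera("side")
rel([.5255,-.185,.085])
f=lambda im,x,y,w,h,k:cv2.resize(im[y:y+h,x:x+w],None,fx=k,fy=k,interpolation=cv2.INTER_CUBIC)
cv2.imwrite("pics/d3.png",f(c["pixels"],310,225,90,100,6))
```

```text
t 4.05 pos [ 0.5252 -0.1849  0.0859] q [ 2.044e-01  9.789e-01  1.200e-03 -5.000e-04] w 0.0255 F [-5.89  2.42 11.07]
shift [-0.0004 -0.      0.0009]
turn [ 0.0022 -0.0016 -0.    ]
turn [-2.4000e-03 -3.4000e-03  3.1416e+00]
t 4.1 pos [ 0.5252 -0.1848  0.0859] q [ 2.044e-01  9.789e-01  1.200e-03 -5.000e-04] w 0.0253 F [-5.63  2.17 12.16]
shift [-0.0004 -0.      0.0009]
```

View pics/d3.png

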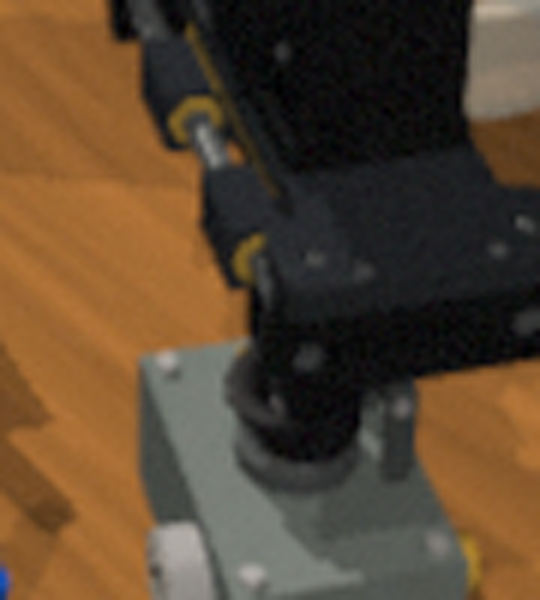

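The ring is visibly tipped down (crop 240,400), depth about 5 mm by contact height and about 11 N. Closing on the tube while keeping it pressed.

Call:
{"method": "step_arm", "body": {"increments": [[[0,0,0.0013],[0,0,0]],[[0,0,0.0013],[0,0,0]],[[0,0,0.0013],[0,0,0]],[[0,0,0.0013],[0,0,0]]], "hand": 1, "grip_force": 40}}

```text
time: 4.5
ee_pos: [0.5256, -0.1852, 0.0857]
eef_rot: [0.205, 0.979, 0.001, 0.0]
ft_force: [-3.0, 0.1, 10.4]
width: 0.0149
```

Slightly more depth margin: ease the grip, press about 0.7 mm more, regrip.

Call:
{"method": "step_arm", "body": {"increments": [[[0,0,0.001],[0,0,0]],[[0,0,0.0018],[0,0,0]],[[0,0,0.0018],[0,0,0]]], "grip_force": 4}}

```text
time: 4.8
ee_pos: [0.5257, -0.1852, 0.0853]
eef_rot: [0.205, 0.979, 0.002, 0.0]
ft_force: [-7.4, 2.7, 17.5]
width: 0.0159
```

Call:
{"method": "step_arm", "body": {"increments": [[[0,0,0.0012],[0,0,0]],[[0,0,0.0012],[0,0,0]]], "grip_force": 45}}

```text
time: 5.0
ee_pos: [0.5258, -0.1851, 0.0853]
eef_rot: [0.205, 0.979, 0.002, 0.0]
ft_force: [-6.3, 3.1, 15.9]
width: 0.0147
```

Call:
{"method": "step_arm", "body": {"increments": [[[0,0,-0.05],[0,0,0]],[[0,0,-0.09],[0,0,0]],[[0,0,-0.12],[0,0,0]],[[0,0,-0.12],[0,0,0]]]}}

```text
time: 5.4
ee_pos: [0.5275, -0.1865, 0.2094]
eef_rot: [0.205, 0.979, 0.003, 0.004]
ft_force: [0.4, -0.7, -1.4]
width: 0.0148
```

Run:
```python
from h import *
from bench import r
rel([.5255,-.185,.2],np.arctan2(.916,.40))
for n in("side","top"):
    c=r.camera(n);np.savez(f"{n}3.npz",**c);cv2.imwrite(f"pics/{n}3.png",c["pixels"])
rel([.5255,-.185,.2])
```

```text
t 5.4 pos [ 0.5275 -0.1865  0.2094] q [0.2049 0.9788 0.0029 0.0036] w 0.0148 F [ 0.4  -0.73 -1.4 ]
shift [0.0025 0.0005 0.0094]
turn [ 0.0071  0.0059 -0.0011]
turn [ 0.0092 -0.0111  3.1405]
t 5.5 pos [ 0.5257 -0.1855  0.2052] q [2.047e-01 9.788e-01 2.700e-03 6.000e-04] w 0.0148 F [-0.26  0.48 -1.59]
shift [0.0004 0.0003 0.0052]
```

View pics/side3.png

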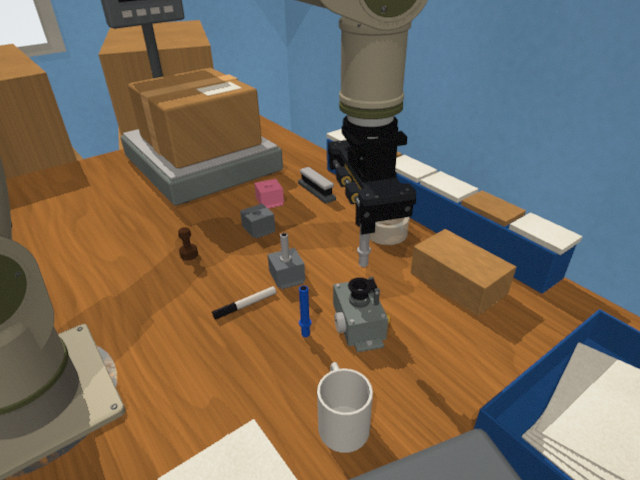

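The tube is out with its bead visible (side 363,250) and its tail at (363,267). The ring has sprung back on the empty fitting (360,290). I'll carry it up and over to the empty holder.

Call:
{"method": "step_arm", "body": {"increments": [[[0.008,0.02,-0.025],[0,0,0]],[[0.024,0.06,-0.035],[0,0,0]],[[0.04,0.1,-0.035],[0,0,0]],[[0.056,0.141,-0.035],[0,0,0]],[[0.072,0.181,-0.035],[0,0,0]]]}}

```text
time: 6.0
ee_pos: [0.5312, 0.011, 0.2395]
eef_rot: [0.205, 0.979, 0.002, -0.001]
ft_force: [0.5, 1.1, -0.7]
width: 0.0145
```

Call:
{"method": "step_arm", "body": {"increments": [[[0.016,0.04,0],[0,0,0]],[[0.032,0.08,0],[0,0,0]],[[0.048,0.12,0],[0,0,0]],[[0.06,0.15,0],[0,0,0]],[[0.066,0.165,0],[0,0,0]]]}}

```text
time: 6.5
ee_pos: [0.5353, 0.1921, 0.238]
eef_rot: [0.202, 0.979, 0.002, -0.002]
ft_force: [-0.3, -0.7, -1.6]
width: 0.0148
```

Run:
```python
from h import *
rel([.539,.202,.145],np.arctan2(.916,.40))
```

```text
t 6.5 pos [0.5353 0.1921 0.238 ] q [ 0.2024  0.9793  0.0015 -0.0021] w 0.0148 F [-0.3  -0.74 -1.62]
shift [0.0001 0.0104 0.0931]
turn [ 0.0021 -0.0046  0.004 ]
turn [ 0.0073  0.0034 -3.1376]
```

Call:
{"method": "step_arm", "body": {"increments": [[[0,0.006,0.03],[0.002,-0.004,0]],[[0,0.0105,0.06],[0.002,-0.004,0]],[[0,0.0105,0.083],[0.002,-0.004,0]],[[0,0.0105,0.093],[0.002,-0.004,0]],[[0,0.0105,0.093],[0.002,-0.004,0]]]}}

```text
time: 7.0
ee_pos: [0.5383, 0.2008, 0.1433]
eef_rot: [0.203, 0.979, -0.001, -0.002]
ft_force: [-0.1, 0.1, -1.0]
width: 0.0148
```

Run:
```python
from h import *
from bench import r
f=lambda im,x,y,w,h,k:cv2.resize(im[y:y+h,x:x+w],None,fx=k,fy=k,interpolation=cv2.INTER_CUBIC)
for n in("side","top"):
    c=r.camera(n);np.savez(f"{n}4.npz",**c)
rel([.539,.202,.09],np.arctan2(.916,.40))
T=load("top","4");S=load("side","4")
print(S and [np.round(proj(c,p),1).tolist() for c in (T,S) for p in([.539,.202,.045],[.539,.202,.07])])
cv2.imwrite("pics/d4.png",np.hstack([f(T[0],160,195,90,100,4),f(S[0],215,155,90,100,4)]))
```

```text
t 7.1 pos [0.5396 0.2016 0.1458] q [ 2.028e-01  9.792e-01  3.000e-04 -0.000e+00] w 0.0148 F [ 0.29 -0.42 -0.59]
shift [0.0007 0.0001 0.0558]
turn [ 0.0005 -0.0001  0.0033]
turn [ 2.0000e-04  8.0000e-04 -3.1383e+00]
[[204.9, 243.6], [202.5, 241.1], [257.3, 212.3], [256.3, 203.2]]
```

View pics/d4.png

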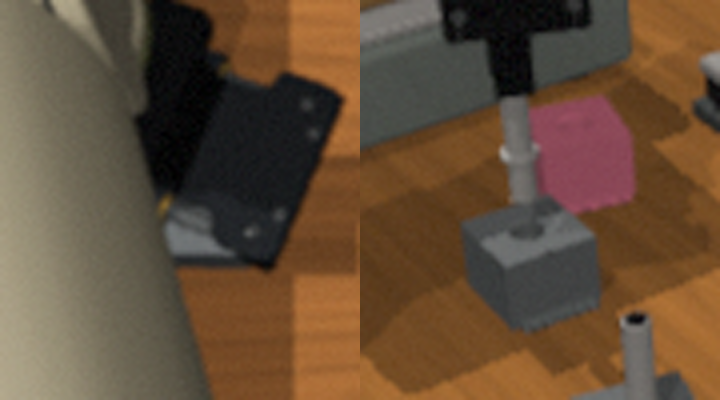

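The tail (side 256,204) is centred over the hole (257,212.5) and the tube is upright, within about 0.5 px of prediction. Lowering with force checks.

Call:
{"method": "step_arm", "body": {"increments": [[[0.001,0.0005,0.008],[0,0,0.003]],[[0.001,0.0005,0.016],[0,0,0.003]],[[0.001,0.0005,0.024],[0,0,0.003]],[[0.001,0.0005,0.03],[0,0,0.003]],[[0.001,0.0005,0.03],[0,0,0.003]]]}}

```text
time: 7.6
ee_pos: [0.5388, 0.203, 0.115]
eef_rot: [0.204, 0.979, 0.0, -0.0]
ft_force: [1.5, 1.5, -2.7]
width: 0.0147
```

Call:
{"method": "step_arm", "body": {"increments": [[[0,0,0.004],[0,0,0]],[[0,0,0.008],[0,0,0]],[[0,0,0.012],[0,0,0]],[[0,0,0.016],[0,0,0]],[[0,0,0.018],[0,0,0]]]}}

```text
time: 8.1
ee_pos: [0.5389, 0.2032, 0.0967]
eef_rot: [0.204, 0.979, 0.001, -0.0]
ft_force: [2.1, 2.8, 0.8]
width: 0.0149
```

Run:
```python
from h import *
rel([.539,.2025,.0905],np.arctan2(.916,.40))
```

```text
t 8.1 pos [0.5389 0.2032 0.0967] q [ 2.041e-01  9.790e-01  6.000e-04 -0.000e+00] w 0.0149 F [2.14 2.78 0.82]
shift [-0.0004 -0.0006  0.0062]
turn [ 0.0011 -0.0003  0.0007]
turn [ 5.0000e-04  1.7000e-03 -3.1409e+00]
```

Call:
{"method": "step_arm", "body": {"increments": [[[0,0.0008,0.0015],[0,0,0]],[[0,0.0008,0.003],[0,0,0]],[[0,0.0008,0.0045],[0,0,0]],[[0,0.0008,0.005],[0,0,0]]]}}

```text
time: 8.5
ee_pos: [0.539, 0.2036, 0.0914]
eef_rot: [0.204, 0.979, 0.0, -0.0]
ft_force: [0.9, -0.9, -1.1]
width: 0.0145
```

Call:
{"method": "step_arm", "body": {"increments": [[[0,0,0.001],[0,0,0]],[[0,0,0.001],[0,0,0]]]}}

```text
time: 8.7
ee_pos: [0.539, 0.2036, 0.0904]
eef_rot: [0.204, 0.979, 0.0, -0.0]
ft_force: [0.3, 1.8, -0.5]
width: 0.0147
```

Run:
```python
from h import *
from bench import r
f=lambda im,x,y,w,h,k:cv2.resize(im[y:y+h,x:x+w],None,fx=k,fy=k,interpolation=cv2.INTER_CUBIC)
c=r.camera("side")
rel([.539,.2025,.0903],np.arctan2(.916,.40))
cv2.imwrite("pics/d5.png",f(c["pixels"],215,155,90,90,6))
```

```text
t 8.75 pos [0.5391 0.2036 0.0905] q [ 2.042e-01  9.789e-01  3.000e-04 -2.000e-04] w 0.0151 F [-0.02  1.48 -0.94]
shift [-0.0004 -0.0011  0.0002]
turn [ 0.0005 -0.0006  0.0005]
turn [ 9.0000e-04  7.0000e-04 -3.1411e+00]
```

View pics/d5.png

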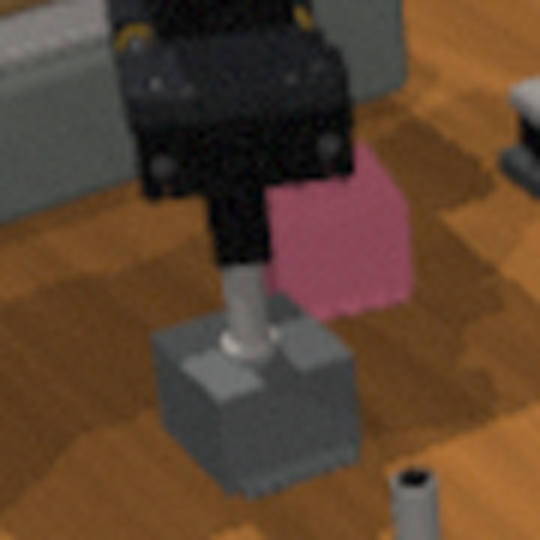

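The bead (crop 250,343) sits at the holder's top with no contact force yet. I'll go down in half-millimetre steps until it seats.

Call:
{"method": "step_arm", "body": {"increments": [[[0,0,0.0007],[0,0,0]],[[0,0,0.0007],[0,0,0]]]}}

```text
time: 8.95
ee_pos: [0.5393, 0.2036, 0.0903]
eef_rot: [0.204, 0.979, 0.0, -0.0]
ft_force: [-0.4, 0.1, 5.0]
width: 0.0152
```

Call:
{"method": "step_arm", "body": {"increments": [[[0,0,0.0007],[0,0,0]],[[0,0,0.0007],[0,0,0]]]}}

```text
time: 9.15
ee_pos: [0.5394, 0.2036, 0.0903]
eef_rot: [0.204, 0.979, 0.001, 0.0]
ft_force: [-1.7, -0.6, 6.7]
width: 0.0149
```

Seated at 0.0903 as predicted, about 6 N. Releasing and withdrawing straight up.

Call:
{"method": "step_arm", "body": {"increments": [[[0,0,0],[0,0,0]],[[0,0,0],[0,0,0]]], "grip_force": 4}}

```text
time: 9.35
ee_pos: [0.5394, 0.2035, 0.0903]
eef_rot: [0.204, 0.979, 0.001, 0.0]
ft_force: [0.2, 0.1, 1.6]
width: 0.0156
```

Call:
{"method": "step_arm", "body": {"increments": [[[0,0,0],[0,0,0]],[[0,0,0],[0,0,0]],[[0,0,0],[0,0,0]],[[0,0,0],[0,0,0]]], "hand": 0.1}}

```text
time: 9.75
ee_pos: [0.5394, 0.2035, 0.0902]
eef_rot: [0.204, 0.979, 0.001, -0.0]
ft_force: [-0.6, -1.3, 1.3]
width: 0.0366
```

Call:
{"method": "step_arm", "body": {"increments": [[[0,0,-0.01],[0,0,0]],[[0,0,-0.03],[0,0,0]],[[0,0,-0.06],[0,0,0]],[[0,0,-0.1],[0,0,0]],[[0,0,-0.12],[0,0,0]]]}}

```text
time: 10.25
ee_pos: [0.5405, 0.2035, 0.2144]
eef_rot: [0.205, 0.979, 0.002, 0.002]
ft_force: [0.4, 0.2, -0.1]
width: 0.0394
```

Call:
{"method": "step_arm", "body": {"increments": [[[-0.02,-0.04,0],[0,0,0]],[[-0.04,-0.08,0],[0,0,0]],[[-0.05,-0.12,0],[0,0,0]],[[-0.06,-0.14,0],[0,0,0]],[[-0.06,-0.14,0],[0,0,0]]]}}

```text
time: 10.75
ee_pos: [0.5395, 0.0469, 0.2151]
eef_rot: [0.207, 0.978, 0.002, 0.002]
ft_force: [-0.4, 0.5, 0.1]
width: 0.0392
```

Run:
```python
from h import *
from bench import r
for n in("side","top"):
    c=r.camera(n);np.savez(f"{n}6.npz",**c);cv2.imwrite(f"pics/{n}6.png",c["pixels"])
rel([.539,.2025,.0903])
T=load("top","6");S=load("side","6")
f=lambda im,x,y,w,h,k:cv2.resize(im[y:y+h,x:x+w],None,fx=k,fy=k,interpolation=cv2.INTER_CUBIC)
cv2.imwrite("pics/d6.png",np.hstack([f(T[0],160,195,90,100,4),f(S[0],215,155,90,100,4)]))
for c in(T,S): print([np.round(proj(c,[.539,.2025,z]),1).tolist() for z in (.045,.127)])
```

```text
t 10.85 pos [0.5395 0.0514 0.2145] q [0.2049 0.9788 0.0024 0.0018] w 0.0391 F [-0.85  0.75  0.72]
shift [0.0614 0.1376 0.1248]
[[204.7, 243.6], [196.2, 235.1]]
[[257.2, 212.2], [253.9, 181.5]]
```

View pics/side6.png

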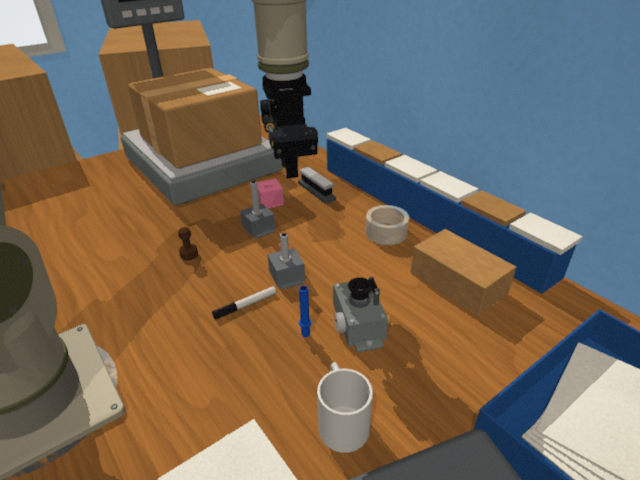

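View pics/d6.png

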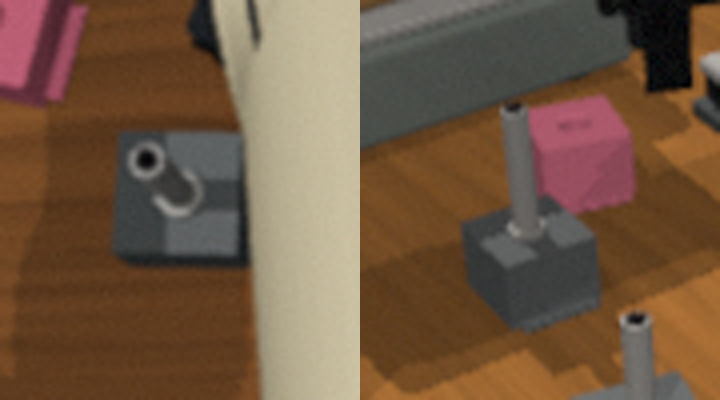

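The tube stands free in the grey holder with its bead on the top face. Its mouth is at top (196.8,234.5) and side (253.3,181.8); for an upright, fully seated tube I'd expect (196.2,235.1) and (253.9,181.5). The other things have not moved, so I'm handing in.

```bash
python3 -c "
from bench import r
print(r.close_job())"
```

```text
the job is handed in; nothing more can be done
None
```

The tube is out of the fitting and standing upright and fully home in the empty grey holder. I handed the job in at about 10.9 s on the robot's clock.

- **Release:** I felt the ring at about 90.5 mm and pressed it about 5 mm (11 N). I gripped the tube, then eased the grip to press about 0.5 mm deeper before regripping, which read 17.5 N including finger friction on the tube. I drew the tube out in one quick lift, and it came free.
- **Placing:** The bead seated at about 6 N, at the predicted height (TCP 90.3 mm). I let go and withdrew straight up.
- **Last checks:** In both views the tube's mouth is within about 1 px of where an upright, fully seated tube should show. In the side picture the spare tube, the blue look-alike and the other things looked unmoved, and the robot touches nothing.
- **Disagreements:** The ring depth from contact height (4.7 to 5.5 mm) and from force (up to 6.5 mm) differed by about 1 to 2 mm. The two cameras differed by about 2 to 4 mm on the positions I measured.

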